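# Start and engage the captive wing screw on a mould clamp

## Robot

A 6-joint arm with a two-finger parallel gripper is mounted at the origin on the work surface. World frame = base frame: x ahead of the robot, y to its left, z up, the work surface at z = 0. Lengths are in m, angles in rad, forces in N, time in s.
With the tool pointing down it reaches from about 0.325 to 0.85 m from the base axis. Payload 15.5 kg.
Tool frame: the origin (TCP) lies between the finger pads; the fingertips stand ahead of it and the grasp point (between the pads) lies 3 mm ahead of it (env.finger_overhang is the z of the fingertips in the tool frame, in m); z points along the fingers, y is the line along which they close (so a half turn about z gives the same grasp; the last joint's range is limited). The gripper opens to 91 mm and grips with 3 to 60 N. Pads are 32 mm wide; open, the fingers measure 118 mm over their backs; the gripper's body (76 mm by 178 mm) begins 60 mm behind the grasp point.
Start: joints at [-0.096, 0.494, 1.345, -0, 1.302, -0.096], TCP at [0.625, 0, 0.236] pointing down, gripper open.
Joint ranges: [-2.91, 2.91], [-0.82, 2.16], [0.22, 2.67], [-1.22, 4.37], [0.12, 2.79], [-3.08, 3.08]. Speed limits (rad/s): [1.89, 1.89, 2.57, 3.01, 3.01, 3.01].

## Interface

Orientations are given as a unit quaternion [x, y, z, w].
In Python, from rig import env, camera gives the robot as it stands.
- The arm moves only by the tool servo_tool, never from a script. Its arguments are lists of equal length, an entry for each row: "hand": the finger opening in cm, from 0 to 9.12; "offset": the shift along the tool's x, y, z in cm, a list of three; "roll": the turn about the tool's z in degrees. A call has 1 to 10 rows; each row shifts and turns the commanded pose from where the row before left it, along the tool's axes as they then stand; what a row does not reach is not made up. A row lasts 1/8 s, in which the tool goes at most 62.5 mm and 10.7 degrees, less where a joint would pass 70% of its speed; a pose out of reach is approached as far as the arm can. A call is refused whole if a number of a shift passes 6.25 or a number of a turn 10.7, either way. A call with a gripper value outside its range is refused whole. The fingers move at their own pace and stop on an object; "newtons" is the grip in N (left out, the last holds). Time passes only in rows, so rows that do not move let the fingers close. It gives the time, the measured TCP pose, the force, the opening and the grip force at its end, in the units of the state.
- env.read_state(): the state, without advancing time (a new reading comes with each control period).
- camera(name): name is "scene" or "side" or "wrist"; returns a dict with "img" (400x640x3 uint8, blue, green, red), "depth" (400x640 float32, m along the optical axis (not along the pixel's ray), 0 where there is no reading), "vfov" (degrees; the focal length in pixels is half the picture's height over the tangent of half this angle, whatever the lens; pixels are square), "cx", "cy" (the principal point, pixels), "eye" and "rotation" of the camera in the world. Camera axes: x right, y up, looking along -z (the intrinsics and any distortion apply to the point x, -y, -z); pixel columns grow to the right and rows downward; lengths in m; the calibration is good to about 2 mm. The wrist camera is an equidistant fisheye: a pixel r from the principal point sees the ray r / f radians off the axis. A picture is of the moment at which its call begins.
- env.close_job(): hands the job in; it is judged then, once.
The state is a dict: "t": time; "joints": joint angles; "qd": joint speeds; "effort": joint torques, N m; "tool_pos": TCP position; "orientation": TCP orientation; "contact_force": force on the tool from outside, world axes, zero at the start; "wrist_torque": the same for the moment, N m; "finger_gap": finger opening in m; "grip_force": force on a finger pad.
Only numpy, scipy, OpenCV 4.12 (cv2) and the standard library are available. Lean on these libraries where they do the work, as an engineer would, in place of code of your own. Each camera call takes 0.05 s, during which the arm holds its last target. There are 200 camera calls.

## Task

Two mould blocks sit in clamp nests on the bench. On the nest that has the straight wing knob, turn the wing anticlockwise (seen from above) until its thread start clicks and the steel stem in the middle of the wing drops, then turn it clockwise as far as it goes so that the screw is engaged, and let go. Leave the round lobed knob on the other nest as it is.

Things in the scene. Friction and masses are not known exactly. Their poses are not given: they have to be found in the camera images.
- wing_grip (a point): Grip point on the wing knob's vertical axis, 100 mm above the bench. Wing: black straight bar 56 long, 16 thick, 78 to 112 mm above the bench, on a 42 mm round collar (top at 80); it keeps height and place as it turns. Own x runs along the bar, y across its thickness, z up. Around it: strap and housing 68 mm, block 56, four guide pillars 92 mm above the bench, 55 mm or more from the axis.
- wing_knob (a joint): Angle of the wing knob, rad, growing clockwise seen from above; starts at 0 to 0.2. Thread start near -0.5, back stop at -0.65. Until the stem drops, forward turning is blocked at about 0.3; after that it turns forward to its end stop at 0.70. Friction about 0.06 N m; it stays where it is left.
- wing_stem (a joint): Drop in m of the sprung steel stem, 9 mm thick, on the wing knob's axis: 0 at the start (its top 14 mm above the bar), 0.010 once it has dropped by itself at the thread start (4 mm above the bar). It then stays down and turns with the knob.
- star_lobe (a point): Tip of one lobe of the other nest's knob, 29 mm out from that knob's axis, 94 mm above the bench: a round black knob with five lobes, 58 mm across, top at 106 mm, no stem, to be left alone. Its nest is as big (160 by 110 mm), its block has two round marks and no pillars. Either nest may be on the left.
Not all that is in view belongs to the job. What is shaped like the part that bears wing_grip but green is not meant.

How it is judged:
By the outcome, as a careful person would: the job done as asked, in the order asked, and still so for the second after the job is handed in, with the robot touching nothing.
It also fails if it takes over 35 s, if anything falls off the work surface, if the arm or the gripper's body presses on something with over 40 N, if the wrist force passes 120 N, or if a joint passes its speed limit or range.

## Working session

There is one attempt and no reset: what is moved stays moved. The work goes in short steps, Python scripts to look and compute and a tool call to move; the robot and the scene stay as the last step left them, time stands still between calls to the robot, and variables do not carry over. Pictures are saved under pics/ and viewed, at most 10 in all, crops included, and the job is handed in when it is done.

Besides the shell and the picture viewer there is one more tool, called after "Emit:" by a JSON object that holds its "fn" and its "kwargs", one argument or row to a line. servo_tool: Moves the arm, as the interface text tells. Its arguments: {"type":"object","properties":{"hand":{"type":"array"},"offset":{"type":"array"},"roll":{"type":"array"},"newtons":{"type":"number"}},"required":["hand","offset","roll"]}

```bash
mkdir -p pics; cat > h.py <<'E'
import numpy as np, cv2
from rig import env, camera
def pts(c):
    d=c["depth"]; h,w=d.shape; f=h/2/np.tan(np.radians(c["vfov"])/2)
    v,u=np.mgrid[:h,:w]
    P=np.stack([(u-c["cx"])/f*d,-(v-c["cy"])/f*d,-d],-1)
    return P@np.array(c["rotation"]).T+np.array(c["eye"])
E
python3 - <<'E'
from h import *
import pickle
s=env.read_state();print(s["t"],s["tool_pos"],s["orientation"],s["finger_gap"],env.finger_overhang)
for n in("scene","side","wrist"):
    c=camera(n);cv2.imwrite(f"pics/{n}0.png",c["img"]);pickle.dump(c,open(f"{n}0.pkl","wb"));print(n,c["vfov"],c["cx"],c["cy"],c["eye"],np.round(c["rotation"],3).tolist(),[k for k in c])
a=cv2.imread("pics/scene0.png")
E
```

```text
0.0 [6.24614091e-01 5.63788964e-05 2.35314911e-01] [ 7.07095827e-01  7.07117442e-01 -4.01735476e-04 -5.03519596e-04] 0.09109841669346352 0.022
scene 57.05838867280028 318.0611566625171 201.7368073618602 [1.04327203 0.44116268 0.73186278] [0.16, 0.343, 0.835, 0.4] ['img', 'depth', 'vfov', 'cx', 'cy', 'eye', 'rotation']
side 47.439015829305056 318.3819086659464 205.06657959640705 [0.45423399 0.90617015 0.64763212] [-0.033, 0.473, 0.878, -0.062] ['img', 'depth', 'vfov', 'cx', 'cy', 'eye', 'rotation']
wrist 65.70646984690485 323.52646511374815 198.83674243325112 [0.62403709 0.06630002 0.38383129] [-0.118, 0.001, -0.0, 0.993] ['img', 'depth', 'vfov', 'cx', 'cy', 'eye', 'rotation']
```

View pics/scene0.png

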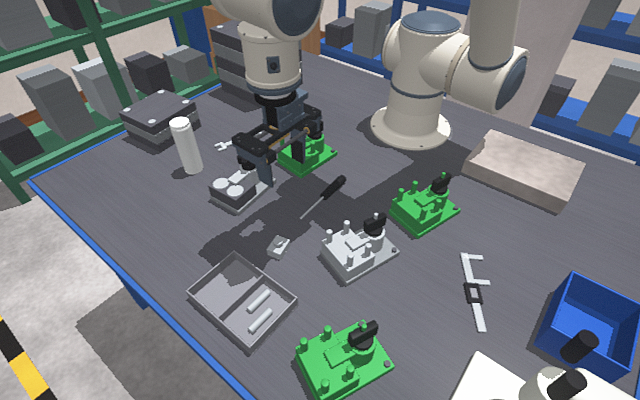

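View pics/wrist0.png

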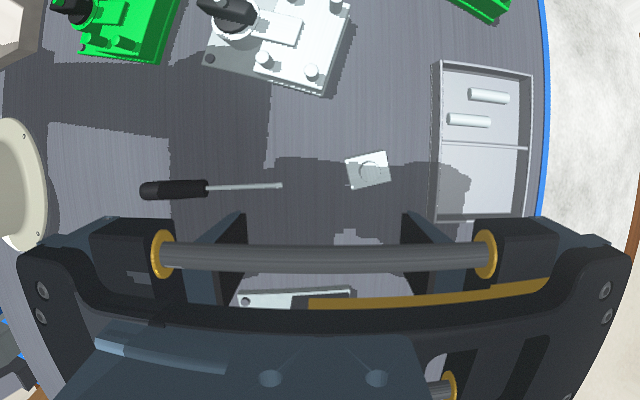

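The scene view has these candidates for the wing:
- the grey nest with pillars at (360,245), its black wing at about (375,222)
- green look-alikes at (425,205), (345,360) and (305,150)
- the grey nest with two round marks at (240,185), under the gripper, which is the star nest to leave alone

I choose the grey wing at (375,222). The wrist view shows the same wing at (230,15), with the green ones at (100,15) and (485,5). Next I measure it and check a close crop.

```bash
cat > h.py <<'E'
import numpy as np, cv2
from rig import env, camera
from scipy.spatial.transform import Rotation as R
def pts(c):
    d=c["depth"]; h,w=d.shape; f=h/2/np.tan(np.radians(c["vfov"])/2)
    v,u=np.mgrid[:h,:w]
    P=np.stack([(u-c["cx"])/f*d,-(v-c["cy"])/f*d,-d],-1)
    return P@R.from_quat(c["rotation"]).as_matrix().T+np.array(c["eye"])
E
python3 - <<'E'
from h import *
import pickle
S,D=[pickle.load(open(n+"0.pkl","rb")) for n in("scene","side")]
guess=np.median(pts(S)[215:228,368:382].reshape(-1,3),0);print("guess",guess)
for n,c in(("scene",S),("side",D)):
    P=pts(c);im=c["img"].astype(int)
    near=np.hypot(P[...,0]-guess[0],P[...,1]-guess[1])<.05
    dark=im.max(-1)<75
    for lo,hi in((.106,.1155),(.085,.1155)):
        m=near&dark&(P[...,2]>lo)&(P[...,2]<hi)&(c["depth"]>0)
        q=P[m]
        if len(q)<6:print(n,"few",len(q));continue
        r=cv2.minAreaRect((q[:,:2]*1000).astype(np.float32));print(n,lo,len(q),r,np.median(q[:,2]),q[:,2].max())
    m=near&~dark&(P[...,2]>.114);q=P[m];print("stem",len(q),q.mean(0) if len(q) else"",q[:,2].max() if len(q) else"")
    m=near&(P[...,2]>.07);v,u=np.nonzero(m)
    k=im[max(v.min()-25,0):v.max()+25,u.min()-25:u.max()+25].astype(np.uint8);k=cv2.resize(k,(400,int(400*k.shape[0]/k.shape[1])),interpolation=cv2.INTER_CUBIC);cv2.imwrite(f"pics/crop_{n}.png",k);print(n,u.min()-25,v.min()-25,u.max()-u.min()+50)
a,b=[cv2.imread(f"pics/crop_{n}.png") for n in("scene","side")]
h=min(a.shape[0],b.shape[0]);cv2.imwrite("pics/crop1.png",np.hstack([a[:h],b[:h]]))
E
```

```text
guess [0.53392672 0.191107   0.10888904]
scene 0.106 135 ((531.855224609375, 188.67674255371094), (17.07979965209961, 54.67745590209961), 68.49630737304688) 0.11136810940792685 0.11435292271572073
scene 0.085 256 ((531.855224609375, 188.67674255371094), (17.07979965209961, 54.67745590209961), 68.49630737304688) 0.10708867516079795 0.11435292271572073
stem 22 [0.53227543 0.18939667 0.12160126] 0.1270923391449389
scene 338 187 73
side 0.106 167 ((529.5466918945312, 187.33006286621094), (17.9106502532959, 54.747154235839844), 69.08538055419922) 0.11138425280204867 0.11531509549732655
side 0.085 390 ((529.651123046875, 187.71380615234375), (18.479318618774414, 54.729515075683594), 69.55985260009766) 0.10313144515300421 0.11531509549732655
stem 29 [0.5303055  0.18888413 0.12216888] 0.1279142393274766
side 293 198 77
```

View pics/crop1.png

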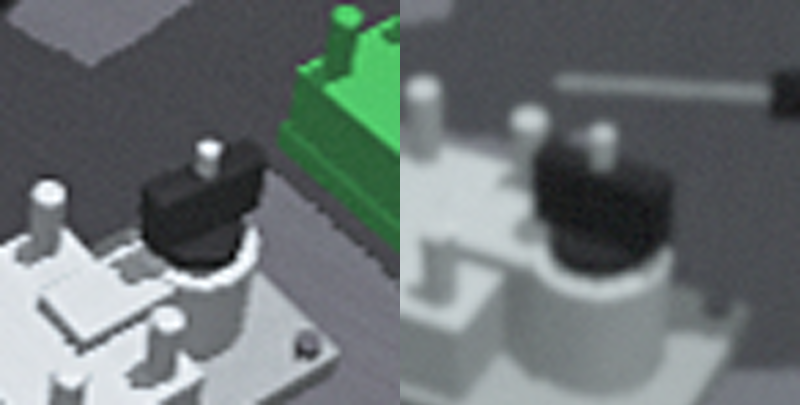

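View pics/side0.png

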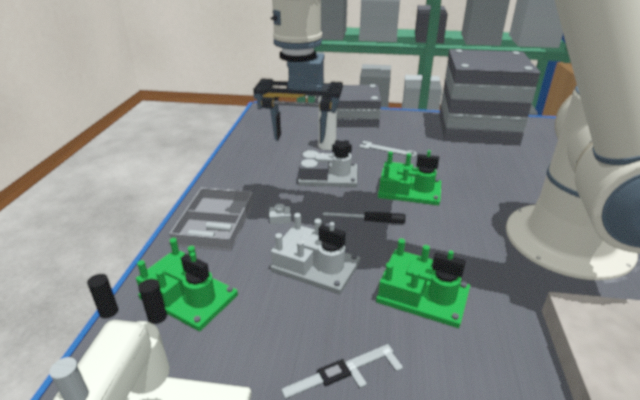

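The crop shows a black straight bar on a light-grey nest with pillars, with the steel stem standing up. In the left half the stem is at (208,155) and the wing at (205,190). The two views agree:
- **Axis:** about (0.531, 0.188)
- **Bar:** top at 112, stem top at 126, size 55x17 mm
- **Bar direction:** about -21°, so the tool's y axis should point at about 69°

I'm moving now.

Emit:
{"fn": "servo_tool", "kwargs": {
  "hand": [5, 5, 5, 5, 5, 5, 5, 5, 5, 5],
  "offset": [
    [3.1, -1.6, 0],
    [3.1, -1.6, 0],
    [3.1, -1.6, 0],
    [3.1, -1.6, 0],
    [3.2, -1.5, 0],
    [3.2, -1.5, 0],
    [0, 0, 0],
    [0, 0, 0],
    [0, 0, 0],
    [0, 0, 0]
  ],
  "roll": [0, 0, 0, 0, 0, 0, -10, -10, -10, -10]
}}

```text
t: 1.4
tool_pos: [0.5309, 0.188, 0.2357]
orientation: [0.42, 0.908, -0.0, -0.0]
contact_force: [0.1, 0.1, 0.6]
finger_gap: 0.0501
grip_force: 0.0
```

Emit:
{"fn": "servo_tool", "kwargs": {
  "hand": [5, 5, 5, 5, 5],
  "offset": [
    [0, 0, 0],
    [0, 0, 0],
    [0, 0, 0],
    [0, 0, 0],
    [0, 0, 0]
  ],
  "roll": [-10, -10, -9, 0, 0]
}}

```text
t: 2.02
tool_pos: [0.531, 0.188, 0.2358]
orientation: [0.184, 0.983, -0.0, -0.0]
contact_force: [0.7, 0.0, 0.5]
finger_gap: 0.0497
grip_force: 0.0
```

```bash
cat > st.py <<'E'
from h import *
def st():
    s=env.read_state();M=R.from_quat(s["orientation"]).as_matrix()
    print(round(s["t"],2),np.round(s["tool_pos"],4),"yaw y",round(np.degrees(np.arctan2(M[1,1],M[0,1])),2),"z",np.round(M[:,2],3),"gap",round(s["finger_gap"],4),"grip",round(s["grip_force"],1),"F",np.round(s["contact_force"],1),"T",np.round(s["wrist_torque"],2),"j",np.round(s["joints"],2))
    return s,M
if __name__=="__main__":
    s,M=st();print("to axis, tool cm",np.round(M.T@(np.array([.5307,.188,.105])-s["tool_pos"])*100,2))
    c=camera("wrist");cv2.imwrite("pics/w1.png",c["img"])
E
python3 st.py
```

```text
2.02 [0.531  0.188  0.2358] yaw y 68.79 z [-0. -0. -1.] gap 0.0497 grip 0.0 F [0.7 0.  0.5] T [ 0.1  -0.05 -0.01] j [ 0.23  0.41  1.5  -0.    1.23 -0.97]
to axis, tool cm [ 2.000e-02 -1.000e-02  1.308e+01]
```

View pics/w1.png

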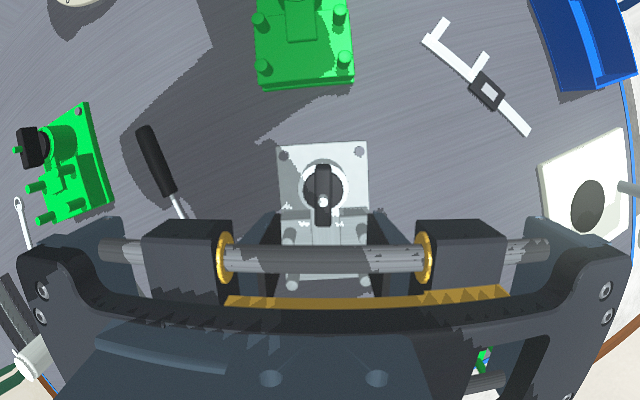

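The wrist view shows the black wing at (322,190), standing upright between the fingers and centred, with its grey nest around it. I descend and close.

Emit:
{"fn": "servo_tool", "kwargs": {
  "hand": [5, 5, 5, 5, 5, 5],
  "offset": [
    [0, 0, 4],
    [0, 0, 4],
    [0, 0, 2.5],
    [0, 0, 1.5],
    [0, 0, 1.1],
    [0, 0, 0]
  ],
  "roll": [0, 0, 0, 0, 0, 0]
}}

```text
t: 2.82
tool_pos: [0.531, 0.188, 0.1047]
orientation: [0.182, 0.983, -0.0, -0.0]
contact_force: [0.2, 0.2, 0.9]
finger_gap: 0.05
grip_force: 0.0
```

Emit:
{"fn": "servo_tool", "kwargs": {
  "hand": [3, 2, 1.4, 1.2, 1.2, 1.2],
  "offset": [
    [0, 0, 0],
    [0, 0, 0],
    [0, 0, 0],
    [0, 0, 0],
    [0, 0, 0],
    [0, 0, 0]
  ],
  "roll": [0, 0, 0, 0, 0, 0],
  "newtons": 25
}}

```text
t: 3.58
tool_pos: [0.5308, 0.1873, 0.1052]
orientation: [0.182, 0.983, -0.001, -0.0]
contact_force: [-1.9, -7.7, 6.3]
finger_gap: 0.0159
grip_force: 25.0
```

```bash
python3 -c "
from st import st;st()"
```

```text
3.58 [0.5308 0.1873 0.1052] yaw y 69.01 z [-0.    -0.001 -1.   ] gap 0.0159 grip 25.0 F [-1.9 -7.7  6.3] T [-1.24  0.26  0.03] j [ 0.23  0.57  1.64 -0.    0.93 -0.97]
```

Gripped at 15.9 mm, which matches the bar. There is a small side load, so I ease the tool about 0.7 mm along tool -y and turn anticlockwise.

Emit:
{"fn": "servo_tool", "kwargs": {
  "hand": [1.2, 1.2, 1.2, 1.2, 1.2, 1.2, 1.2, 1.2, 1.2],
  "offset": [
    [0, -0.07, 0],
    [0, 0, 0],
    [0, 0, 0],
    [0, 0, 0],
    [0, 0, 0],
    [0, 0, 0],
    [0, 0, 0],
    [0, 0, 0],
    [0, 0, 0]
  ],
  "roll": [0, -4, -4, -4, -4, -4, -4, -4, 0]
}}

```text
t: 4.7
tool_pos: [0.5309, 0.1875, 0.1052]
orientation: [-0.061, 0.998, 0.0, 0.0]
contact_force: [-0.8, 0.3, 5.1]
finger_gap: 0.0159
grip_force: 25.0
```

```bash
cat > stem.py <<'E'
from st import *
st()
for n in("scene","side"):
    c=camera(n);P=pts(c);im=c["img"].astype(int)
    m=(np.hypot(P[...,0]-.531,P[...,1]-.188)<.012)&(P[...,2]>.113)&(P[...,2]<.135)
    q=P[m];print(n,len(q),np.round(np.sort(q[:,2])[-6:],4))
    cv2.imwrite(f"pics/z_{n}.png",cv2.resize(im[180:270,330:430].astype(np.uint8) if n=="scene" else im[190:280,290:390].astype(np.uint8),(400,360),interpolation=cv2.INTER_CUBIC))
cv2.imwrite("pics/z.png",np.hstack([cv2.imread(f"pics/z_{n}.png") for n in("scene","side")]))
E
python3 stem.py
```

```text
4.7 [0.5309 0.1875 0.1052] yaw y 97.04 z [ 0.  0. -1.] gap 0.0159 grip 25.0 F [-0.8  0.3  5.1] T [0.09 0.23 0.26] j [ 0.23  0.57  1.64  0.    0.93 -1.46]
scene 34 [0.1265 0.1275 0.1296 0.1318 0.1324 0.1337]
side 0 []
```

View pics/z.png

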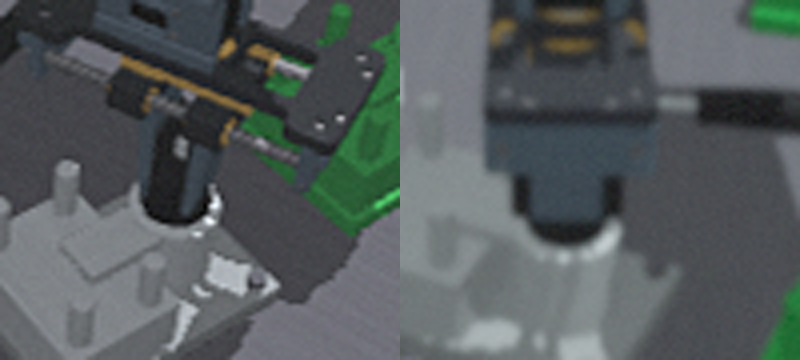

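The scene half shows the stem still up at about (181,148) in the crop, between the fingers. I turn on in small steps and track the brightness profile along the axis.

Emit:
{"fn": "servo_tool", "kwargs": {
  "hand": [1.2, 1.2, 1.2],
  "offset": [
    [0, 0, 0],
    [0, 0, 0],
    [0, 0, 0]
  ],
  "roll": [-2, -2, 0]
}}

```text
t: 5.18
tool_pos: [0.5308, 0.1875, 0.1052]
orientation: [-0.096, 0.995, 0.0, 0.0]
contact_force: [-1.2, -0.1, 5.7]
finger_gap: 0.0157
grip_force: 25.0
```

```bash
cat > stem.py <<'E'
from st import *
import sys
def prof(c):
    f=200/np.tan(np.radians(c["vfov"])/2);out=[]
    for z in np.arange(.108,.1341,.002):
        p=R.from_quat(c["rotation"]).inv().apply(np.array([.5315,.1885,z])-c["eye"])
        u,v=c["cx"]-f*p[0]/p[2],c["cy"]+f*p[1]/p[2]
        u0,v0=int(round(u)),int(round(v))
        out.append(int(c["img"][v0,u0-1:u0+3].max()))
    print("bright z108..134:",out,"px top",round(u),round(v))
st()
c=camera("scene");prof(c)
im=c["img"][180:270,330:430];cv2.imwrite(f"pics/z{sys.argv[1]}.png",cv2.resize(im,(600,540),interpolation=cv2.INTER_CUBIC))
import pickle
print("start");prof(pickle.load(open("scene0.pkl","rb")))
E
python3 stem.py a
```

```text
5.17 [0.5308 0.1875 0.1052] yaw y 101.01 z [ 0.  0. -1.] gap 0.0157 grip 25.0 F [-1.2 -0.1  5.7] T [0.21 0.28 0.03] j [ 0.23  0.57  1.64  0.    0.93 -1.53]
bright z108..134: [85, 85, 141, 154, 154, 143, 143, 76, 41, 41, 45, 45, 46, 61] px top 376 211
start
bright z108..134: [95, 95, 137, 125, 125, 137, 137, 205, 255, 255, 249, 249, 126, 74] px top 376 211
```

View pics/za.png

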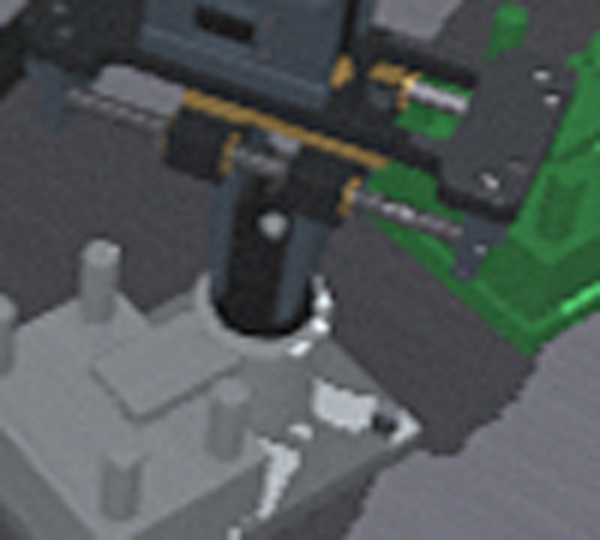

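```bash
python3 - <<'E'
import cv2,pickle,numpy as np
a=cv2.imread("pics/z_scene.png");a=cv2.resize(a,(100,90),interpolation=cv2.INTER_AREA)
b=cv2.resize(cv2.imread("pics/za.png"),(100,90),interpolation=cv2.INTER_AREA)
s=pickle.load(open("scene0.pkl","rb"))["img"][180:270,330:430]
for n,i in(("start",s),("28deg",a),("32deg",b)):print(n,[int(x) for x in i[28:50,43:48].max(-1).max(1)])
E
```

```text
start [81, 78, 79, 76, 126, 249, 255, 205, 137, 125, 137, 95, 63, 58, 47, 42, 43, 43, 43, 43, 43, 56]
28deg [86, 59, 50, 43, 41, 46, 95, 137, 131, 126, 128, 85, 59, 63, 68, 72, 71, 77, 81, 78, 77, 80]
32deg [93, 71, 58, 58, 46, 39, 39, 76, 140, 154, 137, 85, 44, 49, 51, 58, 62, 63, 67, 73, 75, 77]
```

The stem is now a short stub at (272,225) in the crop, with its top edge about 3 rows lower. That is roughly a 10 mm drop. I confirm that it is steady by turning a little further.

Emit:
{"fn": "servo_tool", "kwargs": {
  "hand": [1.2, 1.2, 1.2],
  "offset": [
    [0, 0, 0],
    [0, 0, 0],
    [0, 0, 0]
  ],
  "roll": [-2, 0, 0]
}}

```text
t: 5.6
tool_pos: [0.5308, 0.1875, 0.1052]
orientation: [-0.113, 0.994, 0.0, 0.0]
contact_force: [-1.0, 0.5, 6.0]
finger_gap: 0.0159
grip_force: 25.0
```

```bash
python3 stem.py b; python3 - <<'E'
from h import *
b=cv2.resize(cv2.imread("pics/zb.png"),(100,90),interpolation=cv2.INTER_AREA)
print([int(x) for x in b[28:50,43:48].max(-1).max(1)])
c=camera("scene");f=200/np.tan(np.radians(c["vfov"])/2)
for z in(.112,.116,.126):
    p=R.from_quat(c["rotation"]).inv().apply(np.array([.5315,.1885,z])-c["eye"]);print(z,c["cx"]-f*p[0]/p[2]-330,c["cy"]+f*p[1]/p[2]-180)
P=pts(c);print(np.round(P[213:221,374:378,2],3).tolist())
E
```

```text
5.6 [0.5308 0.1875 0.1052] yaw y 102.98 z [ 0.  0. -1.] gap 0.0159 grip 25.0 F [-1.   0.5  6. ] T [0.26 0.25 0.05] j [ 0.23  0.57  1.64  0.    0.93 -1.56]
bright z108..134: [88, 88, 137, 155, 155, 144, 144, 80, 42, 42, 44, 44, 41, 54] px top 376 211
start
bright z108..134: [95, 95, 137, 125, 125, 137, 137, 205, 255, 255, 249, 249, 126, 74] px top 376 211
[93, 77, 62, 53, 40, 39, 35, 78, 141, 153, 134, 87, 44, 38, 42, 50, 52, 59, 59, 62, 67, 72]
0.112 45.21891346356938 37.9845393130403
0.116 45.40398400825586 36.796154473493374
0.126 45.87228170107488 33.78909638392196
[[0.112, 0.111, 0.111, 0.113], [0.11, 0.11, 0.113, 0.112], [0.114, 0.112, 0.11, 0.113], [0.115, 0.114, 0.118, 0.115], [0.116, 0.118, 0.116, 0.118], [0.111, 0.115, 0.116, 0.114], [0.112, 0.113, 0.111, 0.112], [0.113, 0.112, 0.112, 0.125]]
```

The depth reading puts the stem top at 0.116 m and steady, so it has dropped. Now clockwise.

Emit:
{"fn": "servo_tool", "kwargs": {
  "hand": [1.2, 1.2, 1.2, 1.2, 1.2, 1.2, 1.2, 1.2, 1.2, 1.2],
  "offset": [
    [0, 0, 0],
    [0, 0, 0],
    [0, 0, 0],
    [0, 0, 0],
    [0, 0, 0],
    [0, 0, 0],
    [0, 0, 0],
    [0, 0, 0],
    [0, 0, 0],
    [0, 0, 0]
  ],
  "roll": [4, 6, 7, 7, 7, 7, 7, 7, 7, 3]
}}

```text
t: 6.95
tool_pos: [0.5307, 0.187, 0.1052]
orientation: [0.416, 0.909, -0.0, 0.0]
contact_force: [-2.1, -4.5, 6.7]
finger_gap: 0.0161
grip_force: 25.0
```

Emit:
{"fn": "servo_tool", "kwargs": {
  "hand": [1.2, 1.2, 1.2, 1.2],
  "offset": [
    [0, 0, 0],
    [0, 0, 0],
    [0, 0, 0],
    [0, 0, 0]
  ],
  "roll": [2, 2, 0, 0]
}}

```text
t: 7.45
tool_pos: [0.5307, 0.187, 0.1052]
orientation: [0.446, 0.895, -0.0, 0.0]
contact_force: [-1.8, -4.8, 6.9]
finger_gap: 0.0164
grip_force: 25.0
```

```bash
python3 -c "
from st import st;st()"
```

```text
7.45 [0.5307 0.187  0.1052] yaw y 36.97 z [-0.    -0.001 -1.   ] gap 0.0164 grip 25.0 F [-1.8 -4.8  6.9] T [-0.82  0.29  0.01] j [ 0.23  0.57  1.64 -0.    0.93 -0.41]
```

Emit:
{"fn": "servo_tool", "kwargs": {
  "hand": [1.2, 1.2, 1.2],
  "offset": [
    [0, 0, 0],
    [0, 0, 0],
    [0, 0, 0]
  ],
  "roll": [1.5, 1.5, 0]
}}

```text
t: 7.82
tool_pos: [0.5307, 0.187, 0.1052]
orientation: [0.47, 0.883, -0.0, 0.0]
contact_force: [-1.6, -4.7, 7.8]
finger_gap: 0.016
grip_force: 25.0
```

```bash
python3 -c "
from st import st;st()"
```

```text
7.83 [0.5307 0.187  0.1052] yaw y 33.95 z [-0.    -0.001 -1.   ] gap 0.016 grip 25.0 F [-1.6 -4.7  7.8] T [-0.87  0.32 -0.08] j [ 0.23  0.57  1.64 -0.    0.93 -0.36]
```

Emit:
{"fn": "servo_tool", "kwargs": {
  "hand": [1.2, 1.2, 1.2],
  "offset": [
    [0, 0, 0],
    [0, 0, 0],
    [0, 0, 0]
  ],
  "roll": [1.5, 1.5, 0]
}}

```text
t: 8.2
tool_pos: [0.5307, 0.1869, 0.1052]
orientation: [0.492, 0.87, -0.0, 0.0]
contact_force: [-2.0, -5.0, 7.2]
finger_gap: 0.0163
grip_force: 25.3
```

```bash
python3 -c "
from st import st;st()"
```

```text
8.2 [0.5307 0.1869 0.1052] yaw y 31.0 z [ 0.    -0.001 -1.   ] gap 0.0163 grip 25.3 F [-2.  -5.   7.2] T [-0.95  0.28  0.98] j [ 0.23  0.57  1.64 -0.    0.93 -0.31]
```

The torque about z jumped to 0.98 N m after about 72° of clockwise turn. That is the end stop: the travel from the thread start to 0.70 is about 1.2 rad. I let go and rise.

Emit:
{"fn": "servo_tool", "kwargs": {
  "hand": [2.5, 4, 5, 5, 5],
  "offset": [
    [0, 0, 0],
    [0, 0, 0],
    [0, 0, 0],
    [0, 0, 0],
    [0, 0, 0]
  ],
  "roll": [0, 0, 0, 0, 0]
}}

```text
t: 8.82
tool_pos: [0.5308, 0.1874, 0.1049]
orientation: [0.492, 0.87, 0.0, 0.0]
contact_force: [0.2, 0.0, -0.1]
finger_gap: 0.0498
grip_force: 0.0
```

Emit:
{"fn": "servo_tool", "kwargs": {
  "hand": [5, 5, 5, 5, 5, 5],
  "offset": [
    [0, 0, -1],
    [0, 0, -3],
    [0, 0, -5],
    [0, 0, -5],
    [0, 0, 0],
    [0, 0, 0]
  ],
  "roll": [0, 0, 0, 0, 0, 0]
}}

```text
t: 9.57
tool_pos: [0.5304, 0.1873, 0.245]
orientation: [0.492, 0.87, 0.0, 0.0]
contact_force: [0.1, 0.8, -0.9]
finger_gap: 0.0499
grip_force: 0.0
```

```bash
python3 - <<'E'
from st import *
st();k=[]
for n,(v,u) in(("scene",(180,330)),("side",(190,290))):
    c=camera(n);P=pts(c);im=c["img"].astype(int)
    near=np.hypot(P[...,0]-.531,P[...,1]-.188)<.05
    m=near&(im.max(-1)<75)&(P[...,2]>.085)&(P[...,2]<.1155);q=P[m]
    print(n,len(q),cv2.minAreaRect((q[:,:2]*1000).astype(np.float32)))
    m=np.hypot(P[...,0]-.531,P[...,1]-.188)<.007;z=P[m][:,2];print("axis top",np.round(np.percentile(z,[50,90,98]),4))
    k.append(cv2.resize(c["img"][v:v+90,u:u+100],(400,360),interpolation=cv2.INTER_CUBIC))
cv2.imwrite("pics/end.png",np.hstack(k))
E
```

```text
9.57 [0.5304 0.1873 0.245 ] yaw y 31.0 z [ 0. -0. -1.] gap 0.0499 grip 0.0 F [ 0.1  0.8 -0.9] T [ 0.04 -0.01  0.06] j [ 0.23  0.4   1.49 -0.    1.26 -0.31]
scene 293 ((531.321533203125, 188.38877868652344), (17.984115600585938, 54.95431900024414), 34.06188201904297)
axis top [0.1111 0.1162 0.1169]
side 281 ((530.4700927734375, 188.71543884277344), (16.895280838012695, 56.022308349609375), 33.335601806640625)
axis top [0.1124 0.1169 0.1175]
```

View pics/end.png

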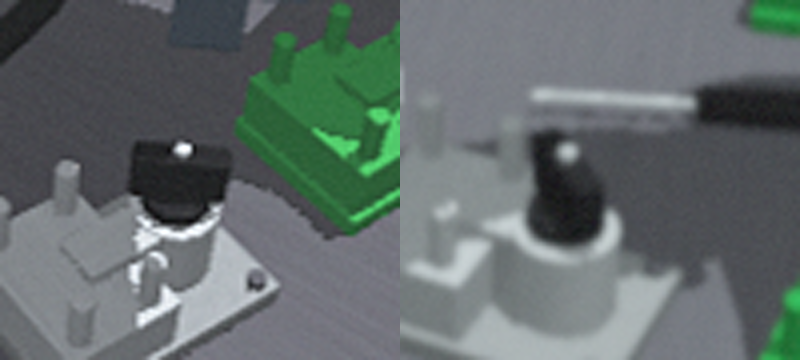

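The end view shows the grey wing turned clockwise, with its stem a short stub at (183,148) in the left half and (567,150) in the right. The stem top is at 116 mm and the bar sits at the end-stop angle. The gripper is clear, so I hand in the job.

```bash
python3 -c "
from rig import env
print(env.close_job())"
```

```text
the job is handed in; nothing more can be done
None
```

I turned the grey nest's wing anticlockwise until its stem dropped about 10 mm, then clockwise to its end stop, and let go; the lobed knob was not touched, and I handed the job in at about 9.7 s without a verdict shown.

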